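Close and bolt down the cabin lamp's battery box

TASK

Close up the battery box on the pantry shelf: flip its four orange side clips fully down against the box, then turn the wrench that sits on its mounting bolt clockwise until the bolt is tight and the handle clicks, kinking clearly at its breakaway joint. Stop turning once it has clicked (leave the handle kinked, do not crank it far on), and leave the teapot, cups and lamp where they stand.

Things in the scene. Friction and masses are not known exactly. Their poses are not given: they have to be found in the camera images.
- battery_box: Grey plastic battery box (120 mm along its x, 160 mm along its y), fixed to the shelf; white lid 128 x 168 mm, lid top 82 mm above the shelf (ribs in its middle reach 87 mm). Origin: centre of its underside, on the shelf; z up. At zero yaw its -x side faces the robot, and its -y side carries a flat steel mounting lug (50 mm wide, 12 mm high, reaching to 198 mm from the origin) with the upright bolt. One orange clip is hinged on each of its four sides.
- clip_near (a joint): Angle of the orange clip on the box's -x side: a flat flap 64 mm wide, 38 mm long, 5 mm thick, hinged level along the middle of the lid's edge; hinge line 65 mm from the box origin along the box's -x, 74 mm above the shelf. 0 = flap stands straight out level, negative = tilted up (to -0.6), 1.571 = hanging straight down flush against the box side (its stop). Stays where it is left; light friction (about 1 N at its edge).
- clip_far (a joint): Angle of the orange clip on the box's +x side: a flat flap 64 mm wide, 38 mm long, 5 mm thick, hinged level along the middle of the lid's edge; hinge line 65 mm from the box origin along the box's +x, 74 mm above the shelf. 0 = flap stands straight out level, negative = tilted up (to -0.6), 1.571 = hanging straight down flush against the box side (its stop). Stays where it is left; light friction (about 1 N at its edge).
- clip_left (a joint): Angle of the orange clip on the box's +y side: a flat flap 64 mm wide, 38 mm long, 5 mm thick, hinged level along the middle of the lid's edge; hinge line 85 mm from the box origin along the box's +y, 74 mm above the shelf. 0 = flap stands straight out level, negative = tilted up (to -0.6), 1.571 = hanging straight down flush against the box side (its stop). Stays where it is left; light friction (about 1 N at its edge).
- clip_right (a joint): Angle of the orange clip on the box's -y side: a flat flap 64 mm wide, 38 mm long, 5 mm thick, hinged level along the middle of the lid's edge; hinge line 85 mm from the box origin along the box's -y, 74 mm above the shelf. 0 = flap stands straight out level, negative = tilted up (to -0.6), 1.571 = hanging straight down flush against the box side (its stop). Stays where it is left; light friction (about 1 N at its edge).
- bolt_axis (a point): Point on the upright axis of the bolt, 165 mm from the box origin along the box's -y, 36 mm above the shelf, the height of the wrench's centre line. The wrench head (38 mm across, top 46 mm above the shelf; all the shank and handle below 49 mm) stays on the bolt.
- bolt (a joint): Turn of the bolt with the wrench head: grows clockwise seen from above = tightening, from 0 (slack) to 0.9 (tight, hard stop). At 0 the wrench points along the box's -y, swung 0.35 rad towards the box's +x; tightening swings it towards the box's -x. Friction 0.5 N m, stays where it is left.
- click (a joint): Kink of the wrench at its breakaway joint, an upright pivot 45 mm from the bolt axis: 0 = straight; it stays straight while the bolt turns and trips when the bolt is tight and the torque at the pivot passes 1.1 N m (about 10 N pushed sideways on the grip's middle); the handle then kinks on in the tightening direction against steady resistance and stays kinked. Tripped from 0.12; beyond 0.5 it is overrun (stop at 0.8).
- wrench_grip (a point): Middle of the wrench's round red grip (24 mm thick, 110 mm long, level), 150 mm from the bolt axis while the wrench is straight, 105 mm from the breakaway pivot; 36 mm above the shelf, so 24 mm are free under the grip. Its x axis points outward along the handle, z up.
- teapot: Blue ceramic teapot, 125 mm wide, 190 mm with spout and handle, 121 mm high; bystander. Origin under its centre, on the shelf.
- lamp: Small battery lamp, green and white, 80 mm wide, 97 mm high, with a little toggle; bystander. Origin under its centre, on the shelf.
- cup_a: White espresso cup, 64 mm wide, 58 mm high, with a handle; bystander. Origin under its centre, on the shelf.
- cup_b: White espresso cup, 64 mm wide, 58 mm high, with a handle; bystander. Origin under its centre, on the shelf.

How it is judged (in metres and radians):
On the way, in this order (a step that is already met when the one before it is completed fails the run):
1. all four clips are flipped down flush against the box (value of joint each of clip_near, clip_far, clip_left, clip_right above 1.38 rad), for 0.1 s.
2. the bolt is tight and the wrench has tripped (value of joint bolt above 0.84 rad and value of joint click above 0.12 rad), for 0.1 s.
At the end, for the whole second after the job is handed in: All four clips hang flush (joint above 1.38 rad of 1.57), the bolt is tight (above 0.84 of 0.9 rad), the wrench is tripped (kink between 0.12 and 0.5 rad); clips before wrench (all of step 1 and all of step 2 and value of joint click below 0.5 rad); the robot touches nothing.
It fails at once if the wrench is cranked far past its click (value of joint click above 0.5 rad).
It fails at once if the teapot is knocked or shifted (distance of teapot from where it was at the start of the episode above 0.03 m or angle between teapot's own z axis and vertical above 0.4 rad).
It fails at once if the lamp is knocked or shifted (distance of lamp from where it was at the start of the episode above 0.03 m or angle between lamp's own z axis and vertical above 0.4 rad).
It fails at once if the cup_a is knocked or shifted (distance of cup_a from where it was at the start of the episode above 0.03 m or angle between cup_a's own z axis and vertical above 0.4 rad).
It fails at once if the cup_b is knocked or shifted (distance of cup_b from where it was at the start of the episode above 0.03 m or angle between cup_b's own z axis and vertical above 0.4 rad).
It also fails if it takes over 61 s, if anything falls off the work surface, if the arm or the gripper's body presses on something with over 40 N, if the wrist force passes 120 N, or if a joint passes its speed limit or range.

ROBOT

A 6-joint arm with a two-finger parallel gripper is mounted at the origin on the work surface. World frame = base frame: x ahead of the robot, y to its left, z up, the work surface at z = 0. Lengths are in mm, angles in rad, forces in N, time in s.
With the tool pointing down it reaches from about 300 to 775 mm from the base axis. Payload 14.6 kg.
Tool frame: the origin (TCP) lies between the finger pads; the fingertips stand 19 mm ahead of it and the grasp point (between the pads) is the TCP; z points along the fingers, y is the line along which they close (so a half turn about z gives the same grasp; the last joint's range is limited). The gripper opens to 94 mm and grips with 3 to 60 N. Pads are 16 mm wide; open, the fingers measure 119 mm over their backs; the gripper's body (75 mm by 177 mm) begins 78 mm behind the grasp point.
Start: joints at [1.196, 0.3, 1.521, -0, 1.321, -0.067], TCP at [166.627, 524.142, 224.446] pointing down, gripper open.
Joint ranges: [-3.03, 3.03], [-0.79, 2.21], [0.23, 2.52], [-1.04, 4.18], [0, 3.07], [-2.55, 2.55]. Speed limits (rad/s): [2.22, 2.22, 2.57, 3.14, 3.14, 3.14].

INTERFACE

Orientations are given as [roll, pitch, yaw] about the fixed x, y, z axes, in that order (R = Rz(yaw) Ry(pitch) Rx(roll)).
In Python, from cell import monitor, imaging, job, find_in, trace gives the robot as it stands. The module is installed in compiled form; this text tells all that it offers.
- The arm moves only by the tool arm_command, never from a script. Its argument "steps" is a list of rows, each a list of 5 numbers: the opening, from 0 (shut) to 1 (fully open), then the shift along the tool's x, y, z in mm, then the turn about the tool's z in degrees. In form: [[gripper, dx, dy, dz, turn], ...]. A call has 1 to 20 rows; each row is the pose to reach, as a shift and turn from the pose commanded when the call began, along the tool's axes at that moment; what a row does not reach only later rows make up. A row lasts 1/8 s, in which the tool goes at most 62.5 mm and 10.7 degrees, less where a joint would pass 70% of its speed; a pose out of reach is approached as far as the arm can. A call with a gripper value outside its range is refused whole. The fingers move at their own pace and stop on an object; "force" is the grip in N (left out, the last holds). Time passes only in rows, so rows that repeat a pose let the fingers close. It gives the time, the measured TCP pose, the force, the opening and the grip force at its end, in the units of the state.
- monitor.read_state(): the state, without advancing time (a new reading comes with each control period).
- imaging.camera(name): name is "side" or "top"; returns a dict with "img" (480x640x3 uint8, red, green, blue), "mtx" (3x3 intrinsics, pixels), "D" ([k1, k2, p1, p2, k3] as OpenCV has them; the pictures are not rectified), "view" (4x4, takes a point from world to camera coordinates). Camera axes: x right, y down, z forward; pixel columns grow to the right and rows downward; lengths in mm; the calibration is good to about 2 mm. A picture is of the moment at which its call begins. There is no depth.
- job.sign_off(): hands the job in; it is judged then, once.
Trained networks look in a picture, given as the dict that the camera call returned (one of the last four; its "shot" number tells which), for a name from the list of things; names that differ only in an ending like _2 or _b are one class to them, and where a whole thing is asked for, a point or a joint stands for the part that bears it (a point fixed in the world has none). Each returns a list of dicts, best first, with "p" (0 to 1); they miss things now and then, are a little off and sometimes report something else, mostly with a low value. They report only what shows in the picture. A call takes as long as a camera call.
- find_in(picture, target): "rect" ([centre column, centre row, width, height] in pixels, round what is visible of it).
- trace(picture, target): "region" (480x640 bool, what is visible of it) and "rect" ([centre column, centre row, width, height] in pixels, round what is visible of it).
The state is a dict: "clock": time; "joints": joint angles; "qd": joint speeds; "effort": joint torques, N m; "eef_pos": TCP position; "eef_rot": TCP orientation; "wrist_force": force on the tool from outside, world axes, zero at the start; "moment": the same for the moment, N m; "finger_gap": finger opening in mm; "finger_force": force on a finger pad.
Only numpy, scipy, OpenCV 4.12 (cv2) and the standard library are available. Lean on these libraries where they do the work, as an engineer would, in place of code of your own. Each camera call takes 0.05 s, during which the arm holds its last target. There are 200 camera calls.

## Working session

There is one attempt and no reset: what is moved stays moved. The work goes in short steps, Python scripts to look and compute and a tool call to move; the robot and the scene stay as the last step left them, time stands still between calls to the robot, and variables do not carry over. Pictures are saved under pics/ and viewed, at most 10 in all, crops included, and the job is handed in when it is done.

Besides the shell and the picture viewer there is one more tool, called after "Call:" by a JSON object that holds its "name" and its "arguments", one argument or row to a line. arm_command: Moves the arm, as the interface text tells. Its arguments: {"type":"object","properties":{"steps":{"type":"array","items":{"type":"array","items":{"type":"number"}}},"force":{"type":"number"}},"required":["steps"]}

```bash
mkdir -p pics; cat > h.py <<'E'
import numpy as np,cv2
from cell import monitor,imaging,job,find_in,trace
def px2z(c,uv,z):
    n=cv2.undistortPoints(np.array(uv,float).reshape(-1,1,2),c['mtx'],np.array(c['D']))[:,0]
    V=np.array(c['view']);R=V[:3,:3];o=-R.T@V[:3,3]
    d=np.c_[n,np.ones(len(n))]@R
    return o+d*((z-o[2])/d[:,2])[:,None]
def proj(c,P):
    V=np.array(c['view']);return cv2.projectPoints(np.array(P,float).reshape(-1,1,3),cv2.Rodrigues(V[:3,:3])[0],V[:3,3],c['mtx'],np.array(c['D']))[0][:,0]
E
python3 - <<'E'
from h import *
s=monitor.read_state();print({k:np.round(v,3) for k,v in s.items()})
for n in('side','top'):
    c=imaging.camera(n);cv2.imwrite(f'pics/{n}0.png',c['img'][:,:,::-1])
    V=np.array(c['view']);print(n,-V[:3,:3].T@V[:3,3],V[2,:3])
    for t in('battery_box','clip_near','bolt','wrench_grip','teapot','lamp','cup_a'):
        print(t,[(np.round(d['rect']),round(d['p'],2)) for d in find_in(c,t)[:4]])
E
```

```text
{'clock': np.float64(0.0), 'joints': array([ 1.196,  0.3  ,  1.522, -0.   ,  1.321, -0.067]), 'qd': array([-0.002,  0.   ,  0.001,  0.002, -0.   ,  0.001]), 'effort': array([-2.0000e-03, -5.3181e+01, -3.5272e+01,  7.1000e-02,  2.5000e-02,
       -0.0000e+00]), 'eef_pos': array([166.536, 523.916, 223.897]), 'eef_rot': array([-3.14 , -0.   ,  2.834]), 'wrist_force': array([-0.263, -0.075,  0.489]), 'moment': array([ 0.033, -0.011, -0.011]), 'finger_force': np.float64(0.0), 'finger_gap': np.float64(93.593)}
side [ 257.06349645 -693.88794655  937.05347536] [ 0.25642713  0.59261313 -0.76358026]
battery_box [(array([339., 248., 154., 155.]), 0.84), (array([383., 301.,  67.,  62.]), 0.2)]
clip_near [(array([276., 222.,  24.,  29.]), 0.81), (array([338., 198.,  21.,  22.]), 0.57)]
bolt [(array([374., 295.,  86.,  69.]), 0.57)]
wrench_grip [(array([383., 299.,  64.,  61.]), 0.85), (array([224., 143.,  28.,  28.]), 0.32)]
teapot []
lamp [(array([297., 118.,  28.,  43.]), 0.8)]
cup_a [(array([352., 415.,  40.,  60.]), 0.74), (array([227., 141.,  26.,  30.]), 0.73)]
top [ 312.79043003   11.04155044 1398.34259802] [ 0.18546929 -0.01406977 -0.98254933]
battery_box [(array([342., 248., 190.,  83.]), 0.7), (array([397., 237.,  80.,  34.]), 0.2)]
clip_near [(array([297., 283.,  26.,  20.]), 0.69), (array([295., 217.,  25.,  19.]), 0.67)]
bolt [(array([395., 236.,  83.,  35.]), 0.61), (array([338., 246.,  19.,  27.]), 0.51), (array([294., 217.,  24.,  22.]), 0.18)]
wrench_grip [(array([404., 230.,  63.,  31.]), 0.64)]
teapot [(array([490., 211.,  54.,  75.]), 0.65)]
lamp [(array([157., 204.,  40.,  43.]), 0.59)]
cup_a [(array([154., 286.,  40.,  25.]), 0.77), (array([478., 293.,  37.,  28.]), 0.64)]
```

```bash
python3 - <<'E'
import cv2
a=cv2.imread('pics/side0.png');b=cv2.imread('pics/top0.png')
cv2.imwrite('pics/a.png',cv2.resize(a[130:400,180:540],None,fx=2.2,fy=2.2))
cv2.imwrite('pics/b.png',cv2.resize(b[140:340,120:540],None,fx=1.9,fy=1.9))
E
```

```text
(no output)
```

View pics/a.png

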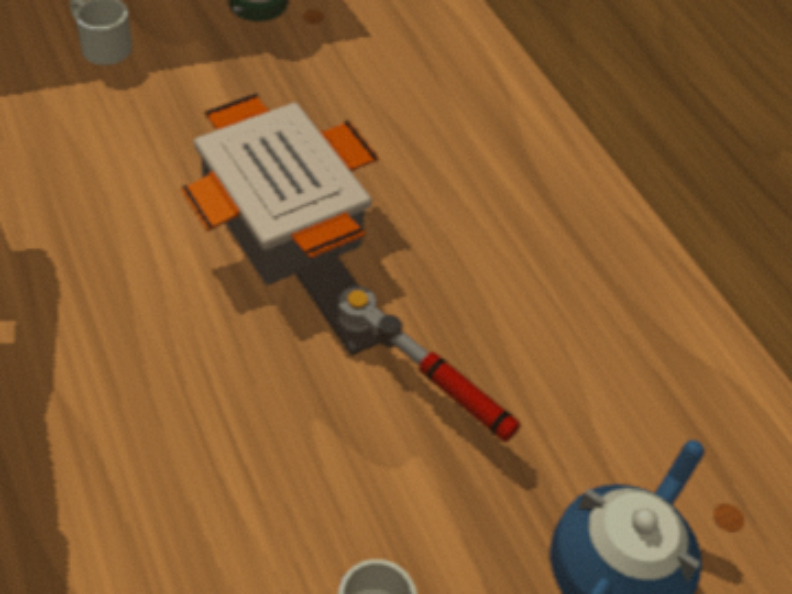

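View pics/b.png

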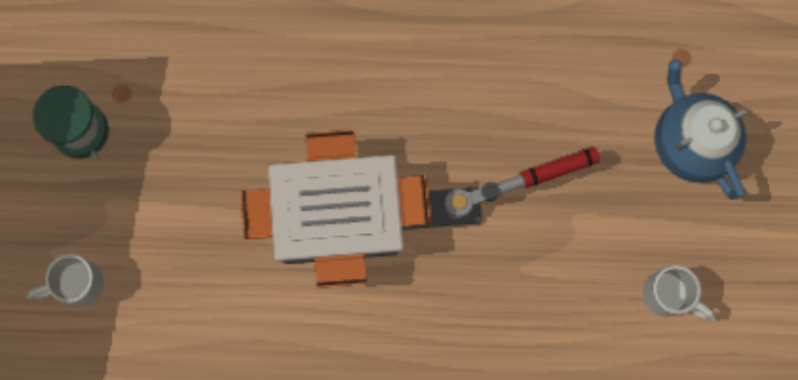

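The side crop shows the box with all four clips standing out about level. Bolt is at about (358,298) in that crop, grip end at (517,428). In the top crop, the lid corners are about (268,165), (395,155), (402,251), (275,261), the bolt is at (459,202), the grip runs (525,180)–(598,155), the teapot is at (700,138) and the cup at (675,290).

```bash
cat > m.py <<'E'
from h import *
from scipy.optimize import least_squares
def boxfit():
    c=imaging.camera('top')
    im=c['img'].astype(np.uint8);hsv=cv2.cvtColor(im,cv2.COLOR_RGB2HSV)
    m=((hsv[...,1]<60)&(hsv[...,2]>110)).astype(np.uint8)
    m[:, :250]=0;m[:,340:]=0;m[:200]=0;m[300:]=0
    m=cv2.morphologyEx(m,cv2.MORPH_CLOSE,np.ones((7,7)))
    cn=max(cv2.findContours(m,cv2.RETR_EXTERNAL,cv2.CHAIN_APPROX_NONE)[0],key=cv2.contourArea)
    P=px2z(c,cn[:,0],82)[:,:2].astype(np.float32)
    return c,cv2.minAreaRect(P)
E
python3 - <<'E'
from m import *
c,r=boxfit();print('lid',r)
ct=np.array([[268,165],[395,155],[402,251],[275,261]])/1.9+[120,140]
print('corners',px2z(c,ct,82).round())
print('bolt',px2z(c,[np.array([459,202])/1.9+[120,140]],46).round())
print('grip ends',px2z(c,np.array([[525,180],[598,155]])/1.9+[120,140],40).round())
s=imaging.camera('side')
q=lambda a:np.array(a,float)/2.2+[180,130]
print('side corners',px2z(s,q([[195,140],[295,104],[370,200],[265,245]]),82).round())
print('side bolt',px2z(s,q([[358,298]]),48).round(),'grip',px2z(s,q([[432,362],[510,428]]),36).round())
for n,t,z in(('top','teapot',60),('top','cup_a',40),('top','lamp',60)):
    for d in find_in(c,t)[:2]: 
        x,y,w,h=d['rect'];print(t,px2z(c,[[x-w/2,y-h/2],[x+w/2,y+h/2]],z).round()[:,:2].tolist())
# flap hinge outer edges: four orange regions, top
for cc,n in((c,'top'),(s,'side')):
    hsv=cv2.cvtColor(cc['img'],cv2.COLOR_RGB2HSV);m=((hsv[...,0]<14)&(hsv[...,1]>200)&(hsv[...,2]>120)).astype(np.uint8)
    k,l,st,ce=cv2.connectedComponentsWithStats(m)
    for i in range(1,k):
        if st[i,4]>60: print(n,'orange',st[i].tolist(),px2z(cc,[ce[i]],74).round()[0])
E
```

```text
lid ((551.5787963867188, 65.36505126953125), (127.2462158203125, 167.40753173828125), 6.487960338592529)
corners [[604. 155.  82.]
 [622. -11.  82.]
 [496. -24.  82.]
 [478. 139.  82.]]
bolt [[569. -99.  46.]]
grip ends [[ 603. -189.   40.]
 [ 641. -289.   40.]]
side corners [[481. 138.  82.]
 [603. 151.  82.]
 [622. -11.  82.]
 [499. -27.  82.]]
side bolt [[571. -99.  48.]] grip [[ 610. -188.   36.]
 [ 645. -281.   36.]]
teapot [[769.0, -365.0], [576.0, -499.0]]
cup_a [[480.0, 483.0], [417.0, 369.0]]
lamp [[714.0, 491.0], [619.0, 374.0]]
side orange [275, 174, 27, 14, 180] [541. 171.  74.]
side orange [327, 186, 22, 21, 235] [635.  78.  74.]
side orange [265, 208, 23, 25, 263] [473.  58.  74.]
side orange [313, 227, 30, 17, 242] [564. -26.  74.]
side orange [379, 295, 29, 26, 236] [ 612. -250.   74.]
side orange [505, 360, 13, 10, 69] [ 758. -441.   74.]
```

Call:
{"name": "arm_command", "arguments": {
  "steps": [
    [0,-46,-22,0,-8],
    [0,-92,-44,0,-16],
    [0,-138,-65,0,-24],
    [0,-184,-87,10,-24],
    [0,-230,-109,30,-24],
    [0,-276,-131,50,-24],
    [0,-322,-152,70,-24],
    [0,-368,-174,94,-24],
    [0,-414,-196,94,-24],
    [0,-460,-218,94,-24],
    [0,-460,-218,94,-24],
    [0,-460,-218,94,-24],
    [0,-460,-218,94,-24]
  ],
  "force": 30
}}

```text
clock: 2.68
eef_pos: [538.3, 177.9, 130.6]
eef_rot: [3.142, -0.0, -3.029]
wrist_force: [-0.3, 0.9, -0.3]
finger_gap: 0.5
finger_force: 0.0
```

```bash
cat > st.py <<'E'
from h import *
C=np.array([551.6,65.4]);A=0.1132
def st():
    s=monitor.read_state();p=np.array(s['eef_pos']);d=p[:2]-C;r=s['eef_rot']
    R=np.array([[np.cos(A),np.sin(A)],[-np.sin(A),np.cos(A)]])
    print('t',round(float(s['clock']),2),'box xy',(R@d).round(1),'z',p[2].round(1),'tip',(p[2]-19).round(1),'rot',np.round(r,3),'gap',round(float(s['finger_gap']),1),'F',np.round(s['wrist_force'],1),'q',np.round(s['joints'],2))
if __name__=='__main__': st()
E
python3 st.py
```

```text
t 2.67 box xy [ -0.5 113.3] z 130.6 tip 111.6 rot [ 3.142 -0.    -3.029] gap 0.5 F [-0.3  0.9 -0.3] q [ 0.25  0.43  1.57  0.    1.14 -1.43]
```

Call:
{"name": "arm_command", "arguments": {
  "steps": [
    [0,0,0,20,0],
    [0,0,0,35,0],
    [0,0,0,50,0],
    [0,0,0,60,0],
    [0,0,0,69,0],
    [0,0,-6,69,0],
    [0,0,-10,69,0],
    [0,0,-13,69,0],
    [0,0,-16,69,0],
    [0,0,-16,69,0]
  ]
}}

```text
clock: 3.92
eef_pos: [540.2, 166.1, 61.7]
eef_rot: [3.134, 0.001, -3.03]
wrist_force: [-1.4, 44.6, -8.1]
finger_gap: 0.1
finger_force: 22.0
```

```bash
python3 st.py
```

```text
t 3.92 box xy [  0.  101.4] z 61.7 tip 42.7 rot [ 3.134e+00  1.000e-03 -3.030e+00] gap 0.1 F [-1.4 44.6 -8.1] q [ 0.23  0.52  1.63  0.01  1.   -1.46]
```

Call:
{"name": "arm_command", "arguments": {
  "steps": [
    [0,0,16,0,0],
    [0,0,16,-35,0],
    [0,0,16,-69,0],
    [0,45,-40,-69,0],
    [0,91,-97,-69,0],
    [0,91,-97,-69,0],
    [0,91,-97,-69,0],
    [0,91,-97,-50,0],
    [0,91,-97,-35,0],
    [0,91,-97,-20,0],
    [0,91,-97,-10,0],
    [0,91,-97,0,0],
    [0,85,-97,0,0],
    [0,81,-97,0,0],
    [0,77,-97,0,0],
    [0,75,-97,0,0],
    [0,75,-97,0,0]
  ]
}}

```text
clock: 6.05
eef_pos: [475.4, 56.2, 61.5]
eef_rot: [3.142, -0.005, -3.03]
wrist_force: [-16.2, -2.5, 11.3]
finger_gap: 0.3
finger_force: 8.5
```

```bash
python3 st.py
```

```text
t 6.05 box xy [-76.7  -0.5] z 61.5 tip 42.5 rot [ 3.142 -0.005 -3.03 ] gap 0.3 F [-16.2  -2.5  11.3] q [ 0.04  0.36  1.87 -0.    0.92 -1.64]
```

Call:
{"name": "arm_command", "arguments": {
  "steps": [
    [0,14,0,0,0],
    [0,14,0,-35,0],
    [0,14,0,-69,0],
    [0,-30,-55,-69,0],
    [0,-75,-113,-69,0],
    [0,-75,-113,-69,0],
    [0,-75,-113,-69,0],
    [0,-75,-113,-50,0],
    [0,-75,-113,-35,0],
    [0,-75,-113,-20,0],
    [0,-75,-113,-10,0],
    [0,-75,-113,0,0],
    [0,-75,-108,0,0],
    [0,-75,-104,0,0],
    [0,-75,-100,0,0],
    [0,-75,-99,0,0],
    [0,-75,-99,0,0]
  ]
}}

```text
clock: 8.18
eef_pos: [562.5, -33.5, 61.6]
eef_rot: [3.141, 0.0, -3.03]
wrist_force: [-0.2, 0.1, 0.4]
finger_gap: 0.5
finger_force: 0.0
```

```bash
python3 st.py
```

```text
t 8.18 box xy [ -0.3 -99.5] z 61.6 tip 42.6 rot [ 3.141  0.    -3.03 ] gap 0.5 F [-0.2  0.1  0.4] q [-0.12  0.51  1.63  0.    1.   -1.81]
```

Call:
{"name": "arm_command", "arguments": {
  "steps": [
    [0,0,2,0,0],
    [0,0,4,0,0],
    [0,0,4,0,0]
  ]
}}

```text
clock: 8.55
eef_pos: [562.3, -31.9, 61.5]
eef_rot: [-3.138, 0.0, -3.031]
wrist_force: [2.2, -17.9, -2.8]
finger_gap: 0.4
finger_force: 9.1
```

Call:
{"name": "arm_command", "arguments": {
  "steps": [
    [0,0,-15,0,0],
    [0,0,-15,-35,0],
    [0,0,-15,-69,0],
    [0,-45,45,-69,0],
    [0,-91,96,-69,0],
    [0,-91,96,-69,0],
    [0,-91,96,-69,0],
    [0,-91,96,-50,0],
    [0,-91,96,-35,0],
    [0,-91,96,-20,0],
    [0,-91,96,-10,0],
    [0,-91,96,0,0],
    [0,-85,96,0,0],
    [0,-81,96,0,0],
    [0,-77,96,0,0],
    [0,-75,96,0,0],
    [0,-75,96,0,0]
  ]
}}

```text
clock: 10.68
eef_pos: [628.0, 74.3, 62.1]
eef_rot: [-3.142, 0.007, -3.031]
wrist_force: [20.0, 2.9, -11.6]
finger_gap: 0.5
finger_force: 10.1
```

```bash
python3 st.py
```

```text
t 10.68 box xy [76.9  0.2] z 62.1 tip 43.1 rot [-3.142  0.007 -3.031] gap 0.5 F [ 20.    2.9 -11.6] q [ 0.06  0.64  1.42  0.    1.07 -1.62]
```

Call:
{"name": "arm_command", "arguments": {
  "steps": [
    [0,-14,0,0,0],
    [0,-14,0,-35,0],
    [0,-14,0,-69,0],
    [0,-12,-60,-69,0],
    [0,-10,-120,-69,0],
    [0,-9,-180,-69,0],
    [0,-8,-240,-69,0],
    [0,-8,-298,-69,0],
    [0,-8,-298,-69,0],
    [0,-8,-298,-69,0],
    [0,-8,-298,-69,0]
  ]
}}

```text
clock: 12.05
eef_pos: [667.0, -219.7, 130.7]
eef_rot: [3.142, 0.0, -3.029]
wrist_force: [-0.2, 0.8, -0.1]
finger_gap: 0.7
finger_force: 0.0
```

```bash
python3 st.py; python3 - <<'E'
from h import *
c=imaging.camera('side');cv2.imwrite('pics/c.png',cv2.resize(c['img'][130:430,180:540,::-1],None,fx=2,fy=2))
d=imaging.camera('top');cv2.imwrite('pics/d.png',cv2.resize(d['img'][180:330,250:540,::-1],None,fx=2.7,fy=2.7))
for t in('cup_b','teapot'):
  for k in find_in(d,t)[:3]:
    x,y,w,h=k['rect'];print(t,k['p'],px2z(d,[[x-w/2,y-h/2],[x+w/2,y+h/2]],45)[:,:2].round().tolist())
E
```

```text
t 12.05 box xy [  82.5 -296.4] z 130.7 tip 111.7 rot [ 3.142  0.    -3.029] gap 0.7 F [-0.2  0.8 -0.1] q [-0.37  0.72  1.11  0.    1.3  -2.05]
cup_b 0.81 [[479.0, 485.0], [414.0, 363.0]]
cup_b 0.59 [[500.0, -344.0], [417.0, -446.0]]
teapot 0.58 [[773.0, -371.0], [575.0, -501.0]]
```

View pics/c.png

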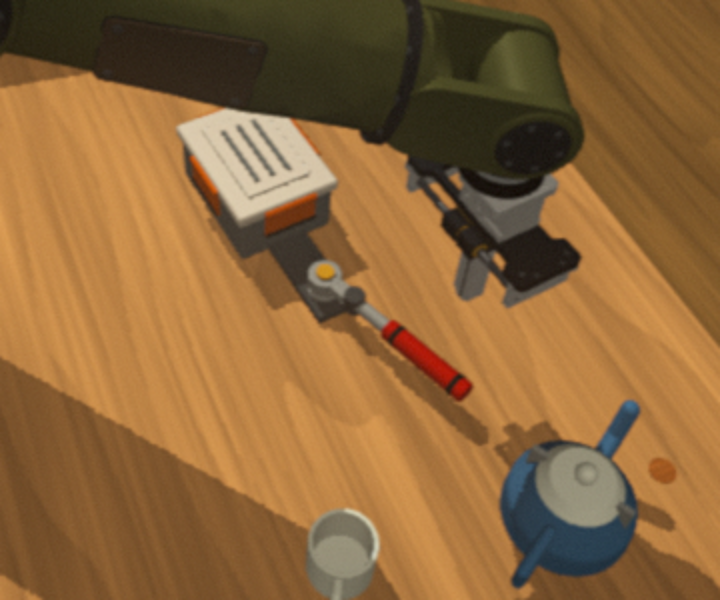

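View pics/d.png

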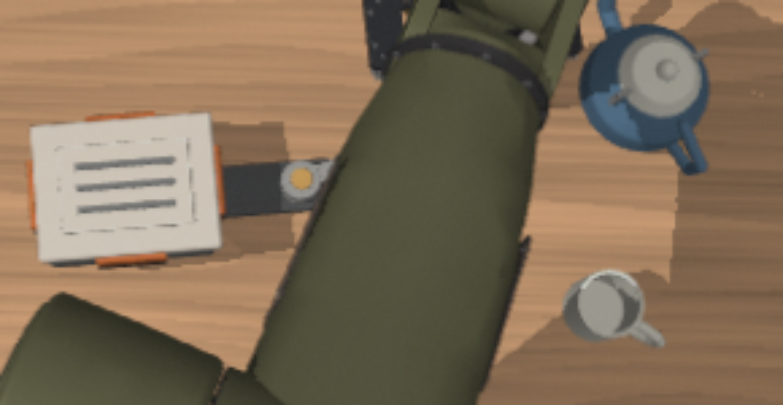

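The pictures confirm all four flaps hang flush. The wrench is still at its start angle, the teapot is at y < -371 and the cup at y < -344, so both are clear of the sweep.

Call:
{"name": "arm_command", "arguments": {
  "steps": [
    [0,0,18,30,0],
    [0,0,18,60,0],
    [0,0,18,86,0],
    [0,0,18,86,0],
    [0,12,20,86,0],
    [0,24,21,86,0],
    [0,34,14,86,0],
    [0,43,8,86,0],
    [0,52,3,86,0],
    [0,62,-1,86,0],
    [0,72,-4,86,0],
    [0,82,-7,86,0],
    [0,92,-8,86,0],
    [0,101,-9,86,0],
    [0,101,-9,86,0]
  ]
}}

```text
clock: 14.12
eef_pos: [566.7, -241.8, 44.5]
eef_rot: [-3.141, -0.001, -3.031]
wrist_force: [0.3, 0.7, 0.8]
finger_gap: 0.7
finger_force: 0.0
```

```bash
python3 st.py
```

```text
t 14.12 box xy [ -19.7 -307. ] z 44.5 tip 25.5 rot [-3.141e+00 -1.000e-03 -3.031e+00] gap 0.7 F [0.3 0.7 0.8] q [-0.46  0.64  1.47 -0.    1.03 -2.14]
```

Call:
{"name": "arm_command", "arguments": {
  "steps": [
    [0,8,2,0,0],
    [0,16,4,0,0],
    [0,23,7,0,0],
    [0,29,10,0,0],
    [0,29,10,0,0]
  ]
}}

```text
clock: 14.75
eef_pos: [537.0, -234.5, 44.5]
eef_rot: [3.141, -0.001, -3.031]
wrist_force: [0.1, -0.3, 0.1]
finger_gap: 0.5
finger_force: 0.3
```

```bash
python3 st.py; python3 - <<'E'
from h import *
c=imaging.camera('side');cv2.imwrite('pics/e.png',cv2.resize(c['img'][220:380,280:500,::-1],None,fx=3.5,fy=3.5))
E
```

```text
t 14.75 box xy [ -48.4 -296.3] z 44.5 tip 25.5 rot [ 3.141e+00 -1.000e-03 -3.031e+00] gap 0.5 F [ 0.1 -0.3  0.1] q [-0.47  0.58  1.57 -0.    0.99 -2.16]
```

View pics/e.png

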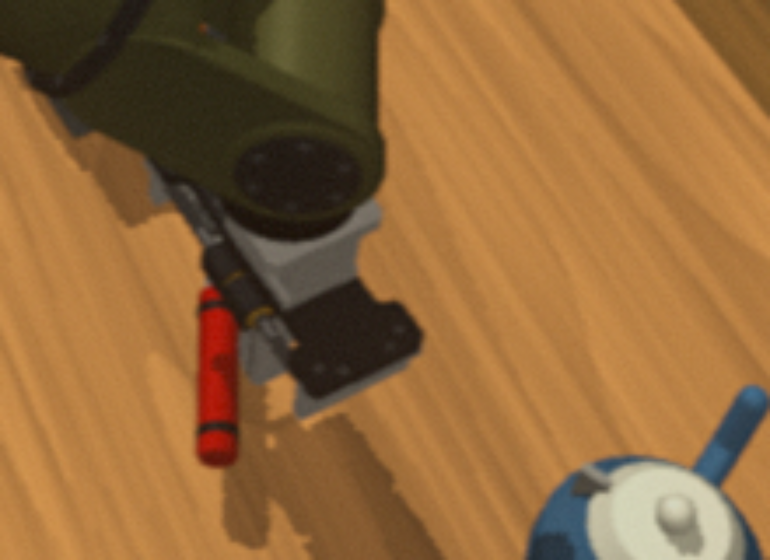

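The handle has swung with the finger: the grip now runs from crop (211,295) to (218,455), with the finger against its far side. I'll compute its angle.

```bash
cat > ang.py <<'E'
from h import *
from st import C,A
def ang(n='side'):
    c=imaging.camera(n);h=cv2.cvtColor(c['img'],cv2.COLOR_RGB2HSV)
    m=(((h[...,0]<5)|(h[...,0]>174))&(h[...,1]>190)&(h[...,2]>70)).astype(np.uint8);m[:200]=0;m[:,420:]=0
    m=cv2.morphologyEx(m,cv2.MORPH_CLOSE,np.ones((5,5)))
    k,l,s,_=cv2.connectedComponentsWithStats(m);i=1+s[1:,4].argmax();v,u=np.where(l==i)
    P=px2z(c,np.c_[u,v],36)[:,:2];R=np.array([[np.cos(A),np.sin(A)],[-np.sin(A),np.cos(A)]])
    Q=(P-C)@R.T;w,V=np.linalg.eigh(np.cov(Q.T));d=V[:,1]*-np.sign(V[1,1])
    th=np.arctan2(d[0],-d[1]);mid=Q.mean(0)
    print(n,'n',len(u),s[i,:4],'mid box',mid.round(1),'theta',th.round(3),'from bolt',np.arctan2(mid[0],-(mid[1]+165)).round(3),'r',np.hypot(mid[0],mid[1]+165).round(1))
    P=np.array([45*np.sin(-.55),-165-45*np.cos(-.55)]);e=mid-P
    print(' kink if tight: by axis',(-.55-th).round(3),'by pivot',(-.55-np.arctan2(e[0],-e[1])).round(3))
if __name__=='__main__': ang()
E
python3 ang.py
```

```text
side n 461 [337 302  11  51] mid box [ -76.8 -293.5] theta -0.525 from bolt -0.539 r 149.7
 kink if tight: by axis -0.025 by pivot -0.016
```

Call:
{"name": "arm_command", "arguments": {
  "steps": [
    [0,4,2,0,0],
    [0,8,4,0,0],
    [0,12,7,0,0],
    [0,16,9,0,0],
    [0,18,10,0,0],
    [0,18,10,0,0]
  ]
}}

```text
clock: 15.6
eef_pos: [519.7, -227.2, 45.0]
eef_rot: [-3.139, 0.003, -3.031]
wrist_force: [9.6, -4.6, -2.7]
finger_gap: 0.3
finger_force: 5.4
```

```bash
python3 st.py; python3 ang.py
```

```text
t 15.6 box xy [ -64.7 -287.2] z 45.0 tip 26.0 rot [-3.139e+00  3.000e-03 -3.031e+00] gap 0.3 F [ 9.6 -4.6 -2.7] q [-0.48  0.54  1.63  0.    0.96 -2.16]
side n 393 [323 307  16  44] mid box [ -96.9 -285.3] theta -0.692 from bolt -0.678 r 154.5
 kink if tight: by axis 0.142 by pivot 0.181
```

Call:
{"name": "arm_command", "arguments": {
  "steps": [
    [0,4,3,0,0],
    [0,7,5,0,0],
    [0,8,6,0,0],
    [0,8,6,0,0],
    [0,8,6,0,0]
  ]
}}

```text
clock: 16.27
eef_pos: [511.3, -222.4, 45.2]
eef_rot: [-3.139, 0.004, -3.031]
wrist_force: [8.4, -6.2, -1.8]
finger_gap: 0.0
finger_force: 5.7
```

```bash
python3 st.py; python3 ang.py
```

```text
t 16.27 box xy [ -72.5 -281.4] z 45.2 tip 26.2 rot [-3.139  0.004 -3.031] gap 0.0 F [ 8.4 -6.2 -1.8] q [-0.48  0.53  1.66 -0.    0.95 -2.16]
side n 353 [315 307  19  42] mid box [-107.5 -278.2] theta -0.798 from bolt -0.76 r 156.1
 kink if tight: by axis 0.248 by pivot 0.293
```

Kink is about 0.27, inside the 0.12–0.5 window. Backing away from the handle and lifting clear.

Call:
{"name": "arm_command", "arguments": {
  "steps": [
    [0,-10,-8,0,0],
    [0,-22,-14,0,0],
    [0,-30,-16,0,0],
    [0,-30,-16,-40,0],
    [0,-30,-16,-90,0],
    [0,-30,-16,-140,0],
    [0,-60,40,-160,0],
    [0,-90,90,-180,0],
    [0,-90,140,-180,0],
    [0,-90,190,-180,0],
    [0,-90,240,-180,0],
    [0,-90,240,-180,0],
    [0,-90,240,-180,0]
  ]
}}

```text
clock: 17.95
eef_pos: [572.7, 26.6, 224.3]
eef_rot: [-3.141, -0.0, -3.03]
wrist_force: [-0.0, -0.5, 0.1]
finger_gap: 0.6
finger_force: 0.0
```

```bash
python3 st.py; python3 ang.py;python3 - <<'E'
from h import *
d=imaging.camera('top');cv2.imwrite('pics/f.png',cv2.resize(d['img'][180:330,250:540,::-1],None,fx=2.7,fy=2.7))
E
python3 -c "from ang import ang;ang('top')"
```

```text
t 17.95 box xy [ 16.6 -40.9] z 224.3 tip 205.3 rot [-3.141 -0.    -3.03 ] gap 0.6 F [-0.  -0.5  0.1] q [-0.02  0.35  1.45 -0.    1.34 -1.7 ]
side n 433 [315 300  24  49] mid box [ -98.2 -270.5] theta -0.828 from bolt -0.75 r 144.1
 kink if tight: by axis 0.278 by pivot 0.289
top n 5 [413 290   3   3] mid box [-124.3 -289.6] theta -0.88 from bolt -0.784 r 176.0
 kink if tight: by axis 0.33 by pivot 0.313
```

View pics/f.png

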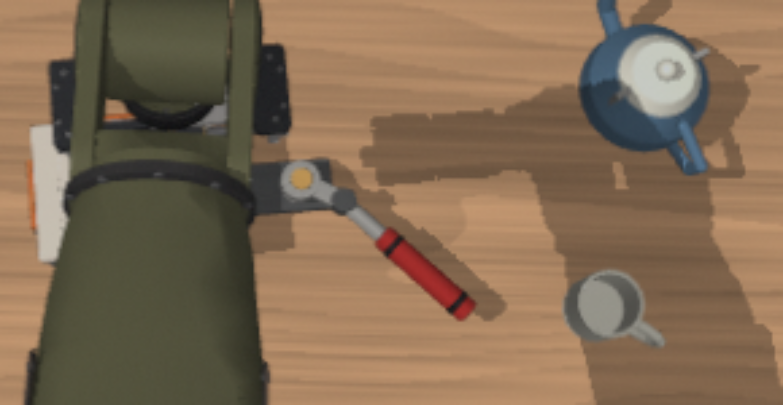

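The handle is clearly kinked: bolt at (301,179), pivot at (344,201), grip end at (465,310). The head's angle matches a tight bolt, and the teapot and cup haven't moved.

```bash
python3 -c "from cell import job;print(job.sign_off())"
```

```text
the job is handed in; nothing more can be done
None
```

The job is handed in, with no verdict returned: all four clips are down flush, the bolt is tight, the wrench is kinked about 0.28 rad, the arm is clear, and the teapot and cups stayed put as far as the pictures show (I didn't check the lamp again, but the arm never worked near it).

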